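# Crank the tray lift up to the autosampler's deck

## Robot

A 6-joint arm with a two-finger parallel gripper is mounted at the origin on the work surface. World frame = base frame: x ahead of the robot, y to its left, z up, the work surface at z = 0. Lengths are in mm, angles in degrees, forces in N, time in s.
With the tool pointing down it reaches from about 300 to 850 mm from the base axis. Payload 4.2 kg.
Tool frame: the origin (TCP) lies on the centre line of the jaws, within the pads' length; the fingertips stand 14 mm ahead of it and the grasp point (between the pads) lies 5 mm behind it (env.finger_overhang is the z of the fingertips in the tool frame, in mm); z points along the fingers, y is the line along which they close (so a half turn about z gives the same grasp; the last joint's range is limited). The gripper opens to 91 mm and grips with 3 to 60 N. Pads are 32 mm wide; open, the fingers measure 118 mm over their backs; the gripper's body (76 mm by 178 mm) begins 60 mm behind the grasp point.
Start: joints at [72.365, 18.312, 89.639, -0, 72.044, -1.146], TCP at [163.212, 551.365, 227.976] pointing down, gripper open.
Joint ranges: [-177.97, 177.97], [-48.28, 115.42], [12.27, 149.76], [-77.06, 257.06], [2.81, 150.46], [-146.56, 146.56]. Speed limits (degrees/s): [147.25, 147.25, 180, 180, 180, 180].

## Interface

Orientations are given as [roll, pitch, yaw] about the fixed x, y, z axes, in that order (R = Rz(yaw) Ry(pitch) Rx(roll)).
In Python, from workcell import sensors, viewer, env gives the robot as it stands. The module is installed in compiled form; this text tells all that it offers.
- The arm moves only by the tool step_arm, never from a script. Its argument "plan" is one flat list of numbers, 6 for each row, row after row: the shift along the tool's x, y, z in cm, then the turn, a rotation vector about the tool's x, y, z in rad. In form: [x, y, z, wx, wy, wz, x, y, z, wx, wy, wz, ...]. A call has 1 to 5 rows; each row shifts and turns the commanded pose from where the row before left it, along the tool's axes as they then stand; what a row does not reach is not made up. A row lasts 1/12 s, in which the tool goes at most 41.7 mm and 7.16 degrees, less where a joint would pass 70% of its speed; a pose out of reach is approached as far as the arm can. A call is refused whole if a number of a shift passes 4.17 or a number of a turn 0.125, either way. A call with a gripper value outside its range is refused whole. "hand" is the finger opening in cm, from 0 to 9.12, set as the call begins (left out, the last holds). The fingers move at their own pace and stop on an object; "newtons" is the grip in N (left out, the last holds). Time passes only in rows, so rows that do not move let the fingers close. It gives the time, the measured TCP pose, the force, the opening and the grip force at its end, in the units of the state.
- sensors.state(): the state, without advancing time (a new reading comes with each control period).
- viewer.grab_frame(name): name is "side" or "top"; returns a dict with "img" (420x560x3 uint8, red, green, blue), "fx", "fy", "cx", "cy" (pixels), "position" and "attitude" of the camera in the world. Camera axes: x right, y down, z forward; pixel columns grow to the right and rows downward; lengths in mm; the calibration is good to about 2 mm. A picture is of the moment at which its call begins. There is no depth.
- env.job_done(): hands the job in; it is judged then, once.
Trained networks look in a picture, given as the dict that the camera call returned (one of the last four; its "shot" number tells which), for a name from the list of things; names that differ only in an ending like _2 or _b are one class to them, and where a whole thing is asked for, a point or a joint stands for the part that bears it (a point fixed in the world has none). Each returns a list of dicts, best first, with "score" (0 to 1); they miss things now and then, are a little off and sometimes report something else, mostly with a low value. They report only what shows in the picture. A call takes as long as a camera call. They do not tell look-alikes from the thing itself.
- viewer.boxes_of(name, picture): "location" ([column, row] in pixels, amid what is visible of it).
- viewer.pinpoint(name, picture): "location" ([column, row] in pixels: a listed point, or the origin of a listed thing).
The state is a dict: "time_s": time; "qpos": joint angles; "qvel": joint speeds; "effort": joint torques, N m; "ee_pos": TCP position; "ee_rot": TCP orientation; "force": force on the tool from outside, world axes, zero at the start; "torque": the same for the moment, N m; "gripper_width": finger opening in mm; "gripper_force": force on a finger pad.
Only numpy, scipy, OpenCV 4.12 (cv2) and the standard library are available. Lean on these libraries where they do the work, as an engineer would, in place of code of your own. Each camera call takes 0.05 s, during which the arm holds its last target. There are 200 camera calls.

## Task

The vial tray on the little screw lift is to be slid across to the autosampler later. Take the crank off its parking pin, seat it fully home on the lift's square screw end, and wind by its knob until the lift's table is level with the autosampler's loading deck. Feel the crank on and round without straining the screw, keep the tray standing on the table, leave the other things where they are, and let go with the crank left on the screw.

Things in the scene. Friction and masses are not known exactly. Their poses are not given: they have to be found in the camera images.
- lift: Hand-wound screw lift, fixed: grey base plate 150 x 235 x 14 mm, two upright steel columns with a brass screw between them, an aluminium bridge 112 x 42 mm across their tops (its top at 207 mm), and a steel table plate 136 mm (x) x 140 mm (y) that reaches out to the lift's +y side from a carriage on the columns. Origin on the screw's vertical axis at bench height, z up.
- shaft_foot (a point): Foot of the screw's upper end: on the screw's axis at the top of the bearing cap (a 34 mm disc on the bridge), 213 mm above the bench. Above it the screw ends in a square 14 x 14 mm, 20 mm tall, with a flat shoulder, then a round pilot nose. Does not turn with the screw: its axes are the lift's and do not tell how the square is turned, which differs from start to start.
- shaft_tip (a point): Tip of the pilot nose, 29 mm above shaft_foot on the same axis. The nose is 13.6 mm across and 9 mm tall, tapered to 6 mm at the tip. The screw is stiff: it takes about 0.2 N m to turn and stays where it is left. Turned clockwise seen from above it raises the table by 10 mm a turn.
- table_mid (a point): Point on the upper face of the lift's table plate, in its middle (100 mm from the screw's axis towards the lift's +y); rises with the table. At the start it is 12 to 32 mm lower than the deck.
- deck_edge (a point): Point on the upper face of the autosampler's loading deck, 12 mm in from the edge that faces the lift's table. The table is to stand at this height.
- crank: Crank of dark steel with an aluminium arm, about 0.35 kg, parked upright on a pin: a round hub 29 mm across, 34 mm tall, with a square socket 15.4 x 15.4 mm from below over its full 34 mm, and a flat arm 22 mm wide at height 34 to 42 mm. Origin at the centre of the socket's mouth ; z up the hub's axis, x along the arm to the knob (as the square's sides). Fully home: origin at shaft_foot.
- crank_boss (a point): Middle of the crank's upper boss, on the hub's axis 61 mm above the crank's origin: an upright round stub 24 mm across that stands on the arm, from 42 to 79 mm above the crank's origin; good for lifting the crank and for turning it about its own axis.
- knob_mid (a point): Middle of the crank's black knob, 70 mm from the hub's axis and 80 mm above the crank's origin: an upright sleeve 25 mm across and 64 mm long (from 44 to 108 mm above the crank's origin). It spins freely on its own pin, so it can be held at one yaw while the crank goes round.
- crank_stand: Grey parking block 85 x 85 x 16 mm, fixed to the bench, with the pin on which the crank is parked: 12.4 mm thick, it stands 23 mm up inside the socket, whose mouth is 25 mm above the bench. Origin under its centre, on the pin's axis.
- autosampler: Low white module on levelling feet beside the lift's table, fixed: an open grey loading deck 270 x 116 mm towards the lift and a hood about 210 mm high behind it. Origin below the middle of the deck's edge that faces the lift; its y points away from the lift.
- vial_tray: White tray of small amber vials, 96 x 66 x 46 mm, 0.35 kg, standing loose on the lift's table. Origin at the centre of its underside.
- solvent_bottle: Glass bottle with a red cap, 86 mm across, 175 mm tall. Origin under its centre.
- wash_bottle: White plastic bottle, 60 mm across, 140 mm tall. Origin under its centre.
- amber_jar: Small amber jar with a black lid, 38 mm across, 58 mm tall. Origin under its centre.
- vial_rack: Blue rack with holes, 122 x 84 x 38 mm, on the bench. Origin under its centre.
- spanner: Steel spanner, 150 mm long, lying flat along its x.
- beaker: Glass beaker, 68 mm across, 85 mm tall. Origin under its centre.
There are look-alikes about, which are no part of the job. Of the things that look like the crank, the smaller one is meant.

How it is judged:
By the outcome, as a careful person would: the job done as asked, in the order asked, and still so for the second after the job is handed in, with the robot touching nothing.
It also fails if it takes over 72 s, if anything falls off the work surface, if the arm or the gripper's body presses on something with over 40 N, if the wrist force passes 120 N, or if a joint passes its speed limit or range.

## Working session

There is one attempt and no reset: what is moved stays moved. The work goes in short steps, Python scripts to look and compute and a tool call to move; the robot and the scene stay as the last step left them, time stands still between calls to the robot, and variables do not carry over. Pictures are saved under pics/ and viewed, at most 10 in all, crops included, and the job is handed in when it is done.

Besides the shell and the picture viewer there is one more tool, called after ">>>" as name(argument=value, ...) on one line, values as JSON. step_arm: Moves the arm, as the interface text tells. Its arguments: {"type":"object","properties":{"plan":{"type":"array","items":{"type":"number"}},"hand":{"type":"number"},"newtons":{"type":"number"}},"required":["plan"]}

```bash
mkdir -p pics
cat > h.py <<'E'
import numpy as np, cv2
from scipy.spatial.transform import Rotation as R
from workcell import sensors, viewer, env
def cam(p):
    a=np.array(p["attitude"],float)
    return a
def rot(p):
    a=np.array(p["attitude"],float)
    if a.shape==(3,3): return a
    return R.from_euler('xyz',a,degrees=True).as_matrix()
def ray(p,uv):
    d=np.array([(uv[0]-p["cx"])/p["fx"],(uv[1]-p["cy"])/p["fy"],1.]);d=rot(p)@d
    return np.array(p["position"],float),d/np.linalg.norm(d)
def atz(p,uv,z):
    o,d=ray(p,uv);return o+d*(z-o[2])/d[2]
def proj(p,X):
    c=rot(p).T@(np.array(X,float)-np.array(p["position"]));return np.array([p["fx"]*c[0]/c[2]+p["cx"],p["fy"]*c[1]/c[2]+p["cy"]])
def tri(p1,u1,p2,u2):
    o1,d1=ray(p1,u1);o2,d2=ray(p2,u2)
    A=np.c_[d1,-d2];t=np.linalg.lstsq(A,o2-o1,rcond=None)[0]
    a=o1+t[0]*d1;b=o2+t[1]*d2
    return (a+b)/2,np.linalg.norm(a-b)
def save(p,n,s=1.4,crop=None):
    im=p["img"][:,:,::-1]
    if crop: im=im[crop[1]:crop[3],crop[0]:crop[2]]
    cv2.imwrite("pics/"+n,cv2.resize(im,None,fx=s,fy=s,interpolation=cv2.INTER_CUBIC))
E
python3 - <<'E'
from h import *
np.set_printoptions(precision=1,suppress=True)
s=viewer.grab_frame("side");t=viewer.grab_frame("top")
save(s,"s0.png");save(t,"t0.png")
for p in(s,t):print({k:v for k,v in p.items() if k!="img"})
for n in "shaft_foot shaft_tip table_mid deck_edge crank crank_boss knob_mid crank_stand lift autosampler vial_tray".split():
    for q,p in(("s",s),("t",t)):
        print(n,q,[(np.round(d["location"],1).tolist(),round(d["score"],2)) for d in viewer.pinpoint(n,p)[:4]])
print(sensors.state())
E
```

```text
{'fx': 451.60702034842177, 'fy': 451.60702034842177, 'cx': 276.21063927295006, 'cy': 205.78959179072328, 'position': array([ 399.5, -954.6,  907.6]), 'attitude': array([-131.1,   -0.4,  -10.7]), 'shot': 1}
{'fx': 478.93819116089304, 'fy': 478.93819116089304, 'cx': 277.10542982681346, 'cy': 213.53266053968738, 'position': array([ 416.5, -128.8, 1500.3]), 'attitude': array([-175. ,    0.5,  -90.7]), 'shot': 2}
shaft_foot s [([261.6, 175.7], 0.65), ([357.6, 274.0], 0.56)]
shaft_foot t [([257.7, 210.2], 0.74), ([311.6, 146.1], 0.35), ([227.1, 213.3], 0.22)]
shaft_tip s [([261.1, 173.7], 0.94)]
shaft_tip t [([258.2, 211.5], 0.56)]
table_mid s [([261.9, 194.2], 0.87)]
table_mid t [([225.1, 205.4], 0.56)]
deck_edge s [([267.0, 171.1], 0.64)]
deck_edge t [([196.1, 200.0], 0.76)]
crank s [([281.6, 303.0], 0.97), ([169.9, 349.0], 0.84), ([204.9, 274.0], 0.19)]
crank t [([362.7, 299.5], 0.74), ([338.2, 215.0], 0.51), ([227.6, 215.6], 0.33)]
crank_boss s [([168.7, 332.5], 0.94), ([278.7, 287.3], 0.86)]
crank_boss t [([338.6, 214.0], 0.86), ([364.9, 301.4], 0.76)]
knob_mid s [([173.9, 362.7], 0.81), ([311.8, 289.5], 0.73)]
knob_mid t [([395.4, 294.0], 0.63), ([337.3, 215.4], 0.63), ([354.0, 190.3], 0.53)]
crank_stand s [([276.9, 307.7], 0.94)]
crank_stand t []
lift s [([267.2, 238.5], 0.65)]
lift t [([260.1, 214.8], 0.57)]
autosampler s [([185.8, 324.4], 0.2)]
autosampler t [([207.5, 203.9], 0.8)]
vial_tray s [([256.9, 191.5], 0.47), ([264.5, 178.6], 0.25)]
vial_tray t [([229.4, 215.4], 0.95)]
{'time_s': 1.2, 'qpos': array([72.4, 18.3, 89.6, -0. , 72. , -1.1]), 'qvel': array([-0. ,  0. ,  0.1,  0. , -0.1,  0. ]), 'effort': array([ -0. , -41.2, -23.2,   0.1,   0. ,  -0. ]), 'ee_pos': array([163.2, 551.4, 228. ]), 'ee_rot': array([180. ,   0. , 163.5]), 'force': array([-0.2, -0.5, -0. ]), 'torque': array([0., 0., 0.]), 'gripper_force': 0.0, 'gripper_width': 90.95308693156558}
```

View pictures.

View pics/s0.png

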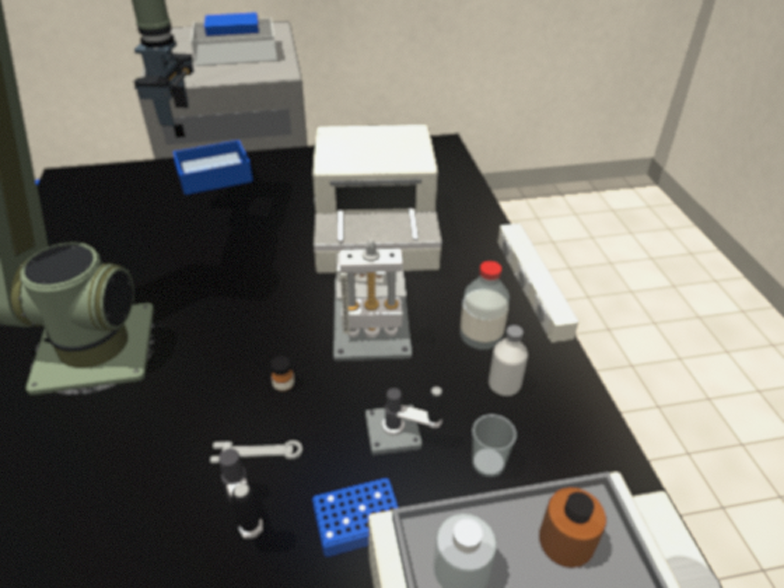

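View pics/t0.png

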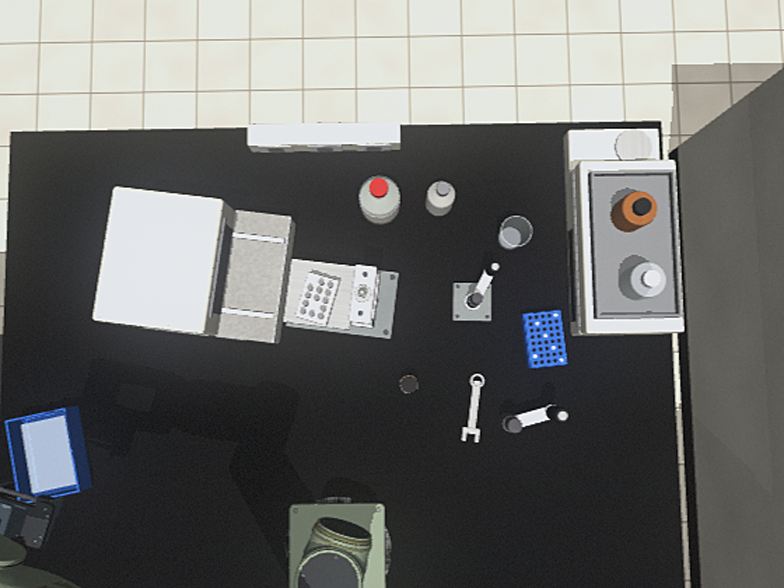

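Run:
```python
from h import *
np.set_printoptions(precision=1,suppress=True)
s=viewer.grab_frame("side");t=viewer.grab_frame("top")
a=cv2.resize(s["img"][255:335,240:330,::-1],None,fx=4.4,fy=4.4,interpolation=cv2.INTER_CUBIC)
b=cv2.resize(t["img"][170:250,300:390,::-1],None,fx=4.4,fy=4.4,interpolation=cv2.INTER_CUBIC)
cv2.imwrite("pics/c1.png",np.hstack([a,b]))
def pr(n,p,near):
    L=[d["location"] for d in viewer.pinpoint(n,p)]
    L=[l for l in L if np.hypot(*(np.array(l)-near))<14]
    return L[0] if L else None
for n,us,ut in [("crank_boss",(279,287),(338,214)),("crank",(281,303),(338,214)),("knob_mid",(311,289),(354,190)),("shaft_tip",(261,174),(258,211)),("shaft_foot",(262,176),(258,210)),("deck_edge",(267,171),(196,200)),("table_mid",(262,194),(225,205)),("lift",(267,238),(260,214)),("autosampler",(260,180),(207,204))]:
    A=pr(n,s,us);B=pr(n,t,ut);print(n,A,B,*(tri(s,A,t,B) if A is not None and B is not None else ()))
print("boss z86 top",atz(t,(338.6,214),86),atz(s,(278.7,287.3),86))
print("big crank",tri(s,(168.7,332.5),t,(364.9,301.4)))
for n,P in(("side",(267,171)),("top",(196,200))):print(n,ray(s if n=="side" else t,P))
```

```text
crank_boss [275.4, 286.2] [342.2, 211.7] [ 533.6 -310.5   92.1] 18.271977817224013
crank [281.0, 302.3] [338.1, 217.3] [ 535.3 -307.3   24.5] 7.3124661647131335
knob_mid [311.7, 290.9] [353.6, 190.3] [ 602.7 -344.9  100.4] 4.188003092807526
shaft_tip [263.5, 175.3] None
shaft_foot [267.1, 178.8] [259.0, 209.2] [544.4 -71.7 216.4] 6.093298064901244
deck_edge [265.6, 170.1] [197.2, 198.2] [580.9 115.4 103.6] 12.64198658771493
table_mid [262.0, 194.2] [225.6, 207.9] [554.9  34.6  79.7] 9.808588062274751
lift [267.3, 240.1] [262.5, 215.1] [544.9 -72.7   0. ] 2.684577218624964
autosampler None [203.4, 203.4]
boss z86 top [ 536.6 -301.2   86. ] [ 532.2 -310.3   86. ]
big crank (array([ 279.8, -374.4,   69.8]), np.float64(2.562600995525611))
side (array([ 399.5, -954.6,  907.6]), array([ 0.1,  0.8, -0.6]))
top (array([ 416.5, -128.8, 1500.3]), array([ 0.1,  0.2, -1. ]))
```

View pics/c1.png

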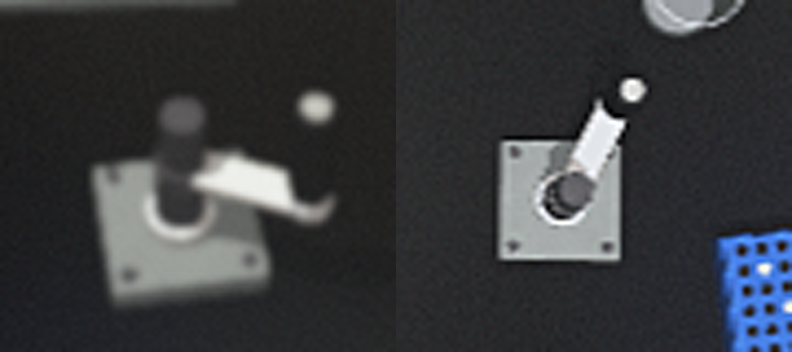

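Run:
```python
from h import *
np.set_printoptions(precision=1,suppress=True)
s=viewer.grab_frame("side");t=viewer.grab_frame("top")
a=cv2.resize(s["img"][155:260,220:325,::-1],None,fx=3.8,fy=5.6,interpolation=cv2.INTER_CUBIC)
b=cv2.resize(t["img"][175:247,190:290,::-1],None,fx=4,fy=4,interpolation=cv2.INTER_CUBIC)
c=cv2.resize(t["img"][198:222,244:274,::-1],None,fx=12.5,fy=12.5,interpolation=cv2.INTER_CUBIC)
W=np.zeros((588,800,3),np.uint8);W[:588,:399]=a;W[:288,400:800]=b;W[288:588,400:775]=c
cv2.imwrite("pics/c2.png",W)
bt=tri(s,(281.1,281.1),t,(340.7,213.2));kt=tri(s,(311.8,279.1),t,(353.6,190.5))
print(bt,kt,atz(t,(340.7,213.2),104),atz(s,(281.1,281.1),104),atz(t,(353.6,190.5),133),atz(s,(311.8,279.1),133),atz(t,(337.3,215.7),16))
```

```text
(array([ 538. , -305.6,  101.2]), np.float64(0.9143745099808007)) (array([ 599.7, -339.8,  135.4]), np.float64(0.45981186859281514)) [ 537.3 -305.2  104. ] [ 538.  -307.9  104. ] [ 599.8 -340.2  133. ] [ 600.6 -338.   133. ] [ 537.3 -305.6   16. ]
```

View pics/c2.png

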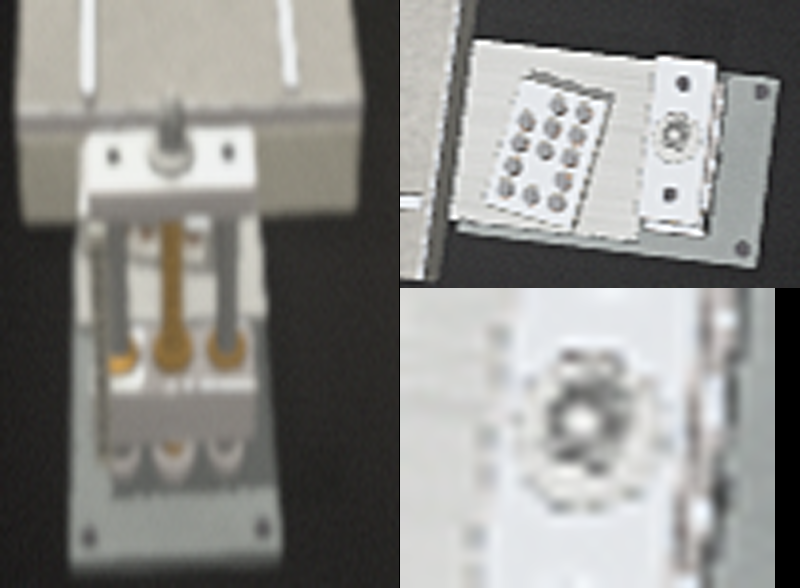

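Run:
```python
from h import *
np.set_printoptions(precision=1,suppress=True)
s=viewer.grab_frame("side");t=viewer.grab_frame("top")
print("cap top",atz(t,(259.04,209.2),213),"tip",atz(t,(258.4,208.6),242),"holes",atz(t,(260.75,195.75),207),atz(t,(257.5,223.5),207))
print("side tip",tri(s,(265.3,172.9),t,(258.4,208.6)),"cap side",atz(s,(265,183),213))
h=atz(t,(260.75,195.75),207)-atz(t,(257.5,223.5),207);yaw=np.degrees(np.arctan2(h[1],h[0]));print("lift yaw",yaw)
print("deck corners",tri(s,(315.3,173.2),t,(209.3,153.6)),tri(s,(224.5,173.7),t,(200,243.6)))
for y in(yaw,yaw-2,yaw+2):
  C=np.array([545,-73.]);c,sn=np.cos(np.radians(y)),np.sin(np.radians(y));M=np.array([[c,-sn],[sn,c]])
  for z in(65,80,95):
    print(y,z,[ (k,proj(s,[*(C+M@[px,py]),z]),proj(t,[*(C+M@[px,py]),z])) for k,px,py in(("NR",68,30),("FR",68,170),("FL",-68,170))])
print(atz(t,(213.75,188),80))
```

```text
cap top [541.7 -71.4 213. ] tip [540.5 -71.  242. ] holes [578.9 -76.1 207. ] [503.4 -66.6 207. ]
side tip (array([542.2, -70.8, 234.7]), np.float64(2.043836758287555)) cap side [540.2 -83.1 213. ]
lift yaw -7.184267766021199
deck corners (array([719.6,  80.3,  98.7]), np.float64(2.4163993892793743)) (array([452.6, 104.8, 114.2]), np.float64(1.928096860784306))
-7.184267766021199 65 [('NR', array([290.7, 215.1]), array([254.5, 189.4])), ('FR', array([286.7, 183.8]), array([208.6, 184.3])), ('FL', array([241.4, 185.3]), array([203. , 228.9]))]
-7.184267766021199 80 [('NR', array([290.8, 211. ]), array([254.3, 188.8])), ('FR', array([286.8, 179.9]), array([207.9, 183.6])), ('FL', array([241.2, 181.4]), array([202.2, 228.6]))]
-7.184267766021199 95 [('NR', array([291. , 206.9]), array([254. , 188.1])), ('FR', array([286.9, 175.8]), array([207.1, 182.8])), ('FL', array([241. , 177.3]), array([201.3, 228.4]))]
-9.184267766021199 65 [('NR', array([291.1, 215.6]), array([255.4, 189.2])), ('FR', array([288.7, 184.2]), array([209.7, 182.5])), ('FL', array([243.4, 184.8]), array([202.5, 226.9]
[... 248 characters left out ...]
[254.8, 187.8])), ('FR', array([289. , 176.3]), array([208.2, 181. ])), ('FL', array([243. , 176.8]), array([200.8, 226.3]))]
-5.184267766021199 65 [('NR', array([290.2, 214.5]), array([253.7, 189.7])), ('FR', array([284.7, 183.4]), array([207.6, 186.2])), ('FL', array([239.4, 185.9]), array([203.6, 231. ]))]
-5.184267766021199 80 [('NR', array([290.4, 210.5]), array([253.4, 189. ])), ('FR', array([284.8, 179.5]), array([206.9, 185.5])), ('FL', array([239.2, 181.9]), array([202.7, 230.7]))]
-5.184267766021199 95 [('NR', array([290.5, 206.4]), array([253.2, 188.3])), ('FR', array([284.9, 175.4]), array([206.1, 184.7])), ('FL', array([238.9, 177.9]), array([201.9, 230.4]))]
[620.2  69.6  80. ]
```

Choice: the two candidate cranks in the top picture are the one on the grey block (hub 339,214, knob 354,190) and the one standing free near the spanner (365,301; 35 px arm). The one on the block is smaller, with a 71 mm arm, and the crop confirms it's parked on the pin, so I'm taking that one. First I'll feel the heights of the table and deck.

>>> step_arm(plan=[0,0,-3.6,0,0,-0.081,0,0,-3.6,0,0,-0.081,-3,-2.44,0,0,0,0,-3,-2.44,0,0,0,0,-3,-2.44,0,0,0,0], hand=0, newtons=20)

```text
time_s: 2.82
ee_pos: [243.8, 466.9, 300.6]
ee_rot: [179.9, 0.0, 172.9]
force: [-0.1, 0.2, -0.8]
gripper_width: 60.5
gripper_force: 0.0
```

>>> step_arm(plan=[-3,-2.44,0,0,0,0,-3,-2.44,0,0,0,0,-3,-2.44,0,0,0,0,-3,-2.44,0,0,0,0,-3,-2.44,0,0,0,0])

```text
time_s: 3.23
ee_pos: [377.8, 326.0, 300.2]
ee_rot: [180.0, 0.0, 172.8]
force: [0.2, 1.4, -0.1]
gripper_width: 27.3
gripper_force: 0.0
```

>>> step_arm(plan=[-3,-2.44,0,0,0,0,-3,-2.44,0,0,0,0,-3,-2.44,0,0,0,0,-3,-2.44,0,0,0,0,-3,-2.44,0,0,0,0])

```text
time_s: 3.65
ee_pos: [511.4, 186.1, 300.2]
ee_rot: [180.0, 0.0, 172.8]
force: [0.7, 0.8, 1.0]
gripper_width: 0.8
gripper_force: 0.0
```

>>> step_arm(plan=[-3,-2.41,0,0,0,0,-3,-2.41,0,0,0,0,-3,-2.41,0,0,0,0,-3,-2.41,0,0,0,0,0,0,3,0,0,0])

```text
time_s: 4.07
ee_pos: [624.7, 72.1, 274.6]
ee_rot: [180.0, 0.9, 172.5]
force: [0.2, -0.3, 0.2]
gripper_width: 0.2
gripper_force: 0.0
```

>>> step_arm(plan=[0,0,4,0,0,0,0,0,4,0,0,0,0,0,4,0,0,0,0,0,2,0,0,0,0,0,0,0,0,0])

```text
time_s: 4.48
ee_pos: [613.7, 76.6, 124.3]
ee_rot: [-179.9, -0.6, 172.8]
force: [-0.6, -0.3, -1.1]
gripper_width: 0.2
gripper_force: 0.0
```

>>> step_arm(plan=[0,0,0.3,0,0,0,0,0,0.2,0,0,0,0,0,0.2,0,0,0,0,0,0.2,0,0,0,0,0,0,0,0,0])

```text
time_s: 4.9
ee_pos: [617.8, 77.1, 122.0]
ee_rot: [180.0, 0.1, 172.8]
force: [-1.5, 0.1, -0.4]
gripper_width: 0.6
gripper_force: 0.0
```

>>> step_arm(plan=[0,0,0.4,0,0,0,0,0,0.4,0,0,0,0,0,0.4,0,0,0,0,0,0.4,0,0,0,0,0,0,0,0,0])

```text
time_s: 5.32
ee_pos: [616.6, 77.0, 103.7]
ee_rot: [-180.0, -0.1, 172.8]
force: [0.4, -0.5, 0.3]
gripper_width: 0.6
gripper_force: 0.0
```

>>> step_arm(plan=[0,0,0.1,0,0,0,0,0,0.1,0,0,0,0,0,0.1,0,0,0,0,0,0.1,0,0,0,0,0,0,0,0,0])

```text
time_s: 5.73
ee_pos: [617.2, 77.1, 100.8]
ee_rot: [180.0, -0.0, 172.8]
force: [0.3, 0.3, 0.1]
gripper_width: 0.7
gripper_force: 0.0
```

>>> step_arm(plan=[0,0,0.1,0,0,0,0,0,0.1,0,0,0,0,0,0.1,0,0,0,0,0,0.1,0,0,0,0,0,0,0,0,0])

```text
time_s: 6.15
ee_pos: [617.4, 77.0, 99.7]
ee_rot: [180.0, 0.1, 172.8]
force: [-4.7, -0.3, 14.3]
gripper_width: 0.2
gripper_force: 6.8
```

>>> step_arm(plan=[0,0,-0.2,0,0,0,0,0,0,0,0,0,0,0,0,0,0,0])

```text
time_s: 6.4
ee_pos: [617.7, 77.1, 99.8]
ee_rot: [180.0, 0.1, 172.8]
force: [-1.0, -0.5, 6.1]
gripper_width: 0.6
gripper_force: 3.1
```

Run:
```python
from h import *
np.set_printoptions(precision=1,suppress=True)
s=viewer.grab_frame("side");t=viewer.grab_frame("top")
a=cv2.resize(s["img"][140:230,220:325,::-1],None,fx=3.8,fy=5.6,interpolation=cv2.INTER_CUBIC)
b=cv2.resize(t["img"][160:247,185:285,::-1],None,fx=4,fy=4,interpolation=cv2.INTER_CUBIC)
W=np.zeros((504,800,3),np.uint8);W[:504,:399]=a;W[:348,400:800]=b
cv2.imwrite("pics/c3.png",W)
x=sensors.state();print(x["ee_pos"],x["force"],x["torque"])
```

```text
[617.7  77.1  99.8] [-1.3  0.6  5.7] [-0.   0.2  0.1]
```

View pics/c3.png

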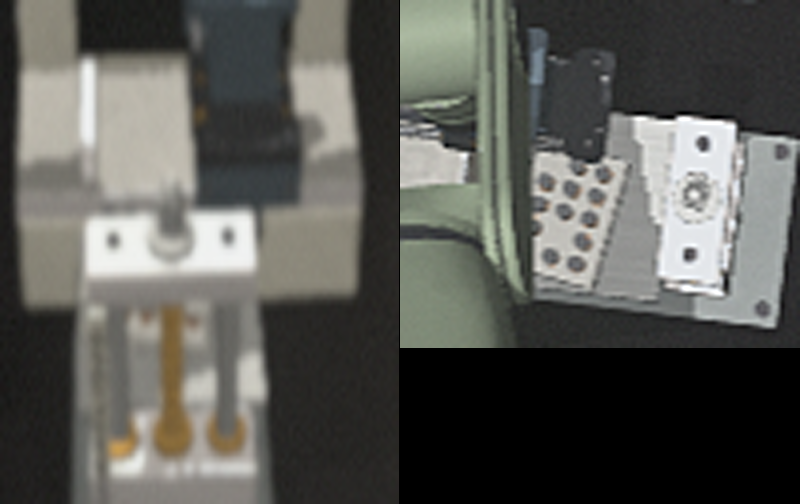

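>>> step_arm(plan=[0,0,-3,0,0,0,0,0,-2,0,0,0,2,2.8,0,0,0,0,2,2.8,0,0,0,0,0,0,0,0,0,0])

```text
time_s: 6.92
ee_pos: [581.9, 141.6, 148.8]
ee_rot: [179.9, -0.2, 173.0]
force: [-0.1, 0.1, -0.5]
gripper_width: 0.7
gripper_force: 0.0
```

>>> step_arm(plan=[0,0,0.4,0,0,0,0,0,0.4,0,0,0,0,0,0.4,0,0,0,0,0,0.4,0,0,0,0,0,0,0,0,0])

```text
time_s: 7.33
ee_pos: [584.3, 136.7, 131.3]
ee_rot: [-179.9, -0.1, 172.7]
force: [0.3, 0.8, 0.4]
gripper_width: 0.4
gripper_force: 0.0
```

>>> step_arm(plan=[0,0,0.1,0,0,0,0,0,0.1,0,0,0,0,0,0.1,0,0,0,0,0,0.1,0,0,0,0,0,0,0,0,0])

```text
time_s: 7.75
ee_pos: [584.6, 137.6, 128.9]
ee_rot: [180.0, -0.0, 172.8]
force: [-0.6, 0.3, -0.2]
gripper_width: 0.4
gripper_force: 0.0
```

>>> step_arm(plan=[0,0,0.1,0,0,0,0,0,0.1,0,0,0,0,0,0.1,0,0,0,0,0,0.1,0,0,0,0,0,0,0,0,0])

```text
time_s: 8.17
ee_pos: [584.5, 137.6, 124.7]
ee_rot: [-180.0, -0.0, 172.8]
force: [1.2, 0.8, -0.7]
gripper_width: 0.6
gripper_force: 0.0
```

>>> step_arm(plan=[0,0,0.1,0,0,0,0,0,0.1,0,0,0,0,0,0,0,0,0,0,0,0,0,0,0,0,0,0,0,0,0])

```text
time_s: 8.58
ee_pos: [584.6, 137.6, 123.0]
ee_rot: [180.0, 0.0, 172.8]
force: [0.1, -0.6, -0.5]
gripper_width: 0.3
gripper_force: 0.0
```

>>> step_arm(plan=[0,0,0.1,0,0,0,0,0,0.1,0,0,0,0,0,0.1,0,0,0,0,0,0.1,0,0,0,0,0,0,0,0,0])

```text
time_s: 9.0
ee_pos: [584.5, 137.6, 118.7]
ee_rot: [-180.0, -0.0, 172.8]
force: [-0.8, -0.3, -0.3]
gripper_width: 0.7
gripper_force: 0.0
```

>>> step_arm(plan=[0,0,0.1,0,0,0,0,0,0.1,0,0,0,0,0,0.1,0,0,0,0,0,0.1,0,0,0,0,0,0,0,0,0])

```text
time_s: 9.42
ee_pos: [584.9, 137.8, 115.9]
ee_rot: [180.0, 0.1, 172.8]
force: [-0.5, -1.0, 4.6]
gripper_width: 0.1
gripper_force: 0.0
```

>>> step_arm(plan=[0,0,-3.8,0,0,0,0,0,-3.8,0,0,0.0942,0,0,-3.8,0,0,0.0942,0,0,-3.8,0,0,0.0942,0,0,-3.4,0,0,0.0942], hand=6)

```text
time_s: 9.83
ee_pos: [584.6, 137.6, 303.6]
ee_rot: [179.9, 0.1, 150.9]
force: [0.7, -0.0, -0.2]
gripper_width: 31.0
gripper_force: 0.0
```

>>> step_arm(plan=[-1.566,-3.736,0,0,0,0,-1.566,-3.736,0,0,0,0,-1.566,-3.736,0,0,0,0,-1.566,-3.736,0,0,0,0,-1.566,-3.736,0,0,0,0])

```text
time_s: 10.25
ee_pos: [562.7, -65.4, 301.0]
ee_rot: [180.0, 0.0, 151.2]
force: [0.0, 0.3, 0.4]
gripper_width: 59.9
gripper_force: 0.0
```

>>> step_arm(plan=[-1.566,-3.736,0,0,0,0,-1.566,-3.736,0,0,0,0,-1.566,-3.736,0,0,0,0,-1.566,-3.736,0,0,0,0,-1.566,-3.736,0,0,0,0])

```text
time_s: 10.67
ee_pos: [541.3, -267.1, 301.0]
ee_rot: [180.0, 0.0, 151.2]
force: [1.4, 0.3, -1.0]
gripper_width: 60.1
gripper_force: 0.0
```

>>> step_arm(plan=[-1.566,-3.736,0,0,0,0,0,0,0,0,0,0,0,0,0,0,0,0])

```text
time_s: 10.92
ee_pos: [537.0, -307.4, 300.1]
ee_rot: [180.0, -0.1, 151.0]
force: [0.0, 0.9, 0.0]
gripper_width: 59.7
gripper_force: 0.0
```

>>> step_arm(plan=[0,0,4,0,0,0,0,0,4,0,0,0,0,0,4,0,0,0,0,0,4,0,0,0,0,0,2,0,0,0], hand=4.5)

```text
time_s: 11.33
ee_pos: [535.4, -302.1, 116.2]
ee_rot: [179.9, -0.5, 151.3]
force: [-1.1, -0.5, -0.2]
gripper_width: 44.8
gripper_force: 0.0
```

>>> step_arm(plan=[0,0,0.8,0,0,0,0,0,0.5,0,0,0,0,0,0,0,0,0,0,0,0,0,0,0])

```text
time_s: 11.67
ee_pos: [538.9, -305.6, 109.7]
ee_rot: [180.0, 0.2, 151.2]
force: [-0.2, -0.4, 0.1]
gripper_width: 45.3
gripper_force: 0.0
```

>>> step_arm(plan=[0,0,0,0,0,0,0,0,0,0,0,0,0,0,0,0,0,0,0,0,0,0,0,0], hand=0, newtons=8)

```text
time_s: 12.0
ee_pos: [538.1, -305.6, 108.9]
ee_rot: [180.0, 0.1, 151.2]
force: [0.3, 0.0, 3.0]
gripper_width: 23.5
gripper_force: 8.0
```

>>> step_arm(plan=[0,0,0,0,0,0,0,0,0,0,0,0,0,0,0.7,0,0,0,0,0,0.7,0,0,0,0,0,0.7,0,0,0], hand=4.5)

```text
time_s: 12.42
ee_pos: [537.3, -305.4, 85.9]
ee_rot: [180.0, -0.0, 151.2]
force: [-0.3, 0.4, 0.3]
gripper_width: 44.7
gripper_force: 0.0
```

>>> step_arm(plan=[0,0,0,0,0,0,0,0,0,0,0,0,0,0,0,0,0,0,0,0,0,0,0,0,0,0,0,0,0,0], hand=0, newtons=10)

```text
time_s: 12.83
ee_pos: [537.8, -305.5, 87.0]
ee_rot: [180.0, 0.0, 151.2]
force: [0.3, -0.4, -1.0]
gripper_width: 23.5
gripper_force: 10.0
```

>>> step_arm(plan=[0,0,0,0,0,0,0,0,0,0,0,0,0,0,-1,0,0,0,0,0,-1.5,0,0,0,0,0,-2,0,0,0], newtons=35)

```text
time_s: 13.25
ee_pos: [536.5, -304.9, 131.2]
ee_rot: [180.0, -0.2, 151.2]
force: [0.1, 0.7, -3.8]
gripper_width: 23.5
gripper_force: 35.0
```

>>> step_arm(plan=[0,0,-3,0,0,0,0,0,-3,0,0,0,0,0,-3,0,0,0,0,0,-3,0,0,0,0,0,-3,0,0,0])

```text
time_s: 13.67
ee_pos: [536.9, -305.2, 283.8]
ee_rot: [-180.0, -0.0, 151.2]
force: [0.7, -0.3, -3.7]
gripper_width: 23.1
gripper_force: 35.0
```

>>> step_arm(plan=[0,0,-3,0,0,0,0,0,-2.3,0,0,0,0,0,0,0,0,0])

```text
time_s: 13.92
ee_pos: [538.9, -306.3, 341.2]
ee_rot: [-180.0, 0.6, 151.2]
force: [-0.1, -0.6, -3.0]
gripper_width: 23.0
gripper_force: 35.0
```

>>> step_arm(plan=[1.567,2.957,0,0,0,0,1.567,2.957,0,0,0,0,1.567,2.957,0,0,0,0,1.567,2.957,0,0,0,0,1.567,2.957,0,0,0,0])

```text
time_s: 14.33
ee_pos: [539.0, -136.6, 333.1]
ee_rot: [-180.0, -0.2, 151.2]
force: [0.6, 0.3, -2.5]
gripper_width: 23.5
gripper_force: 35.0
```

>>> step_arm(plan=[1.567,2.957,0,0,0,0,1.567,2.957,0,0,0,0,0,0,0,0,0,0,0,0,0,0,0,0])

```text
time_s: 14.67
ee_pos: [540.3, -69.8, 333.5]
ee_rot: [-179.9, -0.1, 151.4]
force: [-0.6, -1.2, -2.9]
gripper_width: 23.5
gripper_force: 35.0
```

Run:
```python
from h import *
np.set_printoptions(precision=1,suppress=True)
s=viewer.grab_frame("side");t=viewer.grab_frame("top")
x=sensors.state();print(x["ee_pos"],x["ee_rot"],x["force"],x["qpos"])
b=cv2.resize(s["img"][100:220,210:330,::-1],None,fx=4.9,fy=4.9,interpolation=cv2.INTER_CUBIC)
cv2.imwrite("pics/c4.png",b)
for n in("crank","crank_boss","knob_mid","shaft_tip"):
  for p in(s,t):print(n,[(d["location"],d["score"]) for d in viewer.pinpoint(n,p)[:3]])
print(proj(s,[541.2,-71.3,242]),proj(s,[541.2,-71.3,273]))
```

```text
[540.7 -71.7 333.9] [-179.9   -0.1  151.2] [-0.4 -0.1 -3. ] [ -8.7  13.   82.   -0.   85.1 -69.9]
crank [([265.1, 164.5], 0.75), ([172.1, 351.1], 0.67)]
crank [([361.0, 300.9], 0.97)]
crank_boss [([165.9, 332.5], 0.82), ([262.1, 136.6], 0.64)]
crank_boss [([261.4, 216.6], 0.67), ([365.1, 301.1], 0.62), ([227.7, 212.9], 0.42)]
knob_mid [([174.0, 362.2], 0.92), ([292.1, 138.3], 0.59)]
knob_mid [([311.8, 143.9], 0.63), ([395.7, 292.1], 0.59), ([365.6, 168.3], 0.59)]
shaft_tip [([262.8, 173.1], 0.73)]
shaft_tip [([257.7, 209.8], 0.73)]
[264.5 170.8] [264.4 160.4]
```

View pics/c4.png

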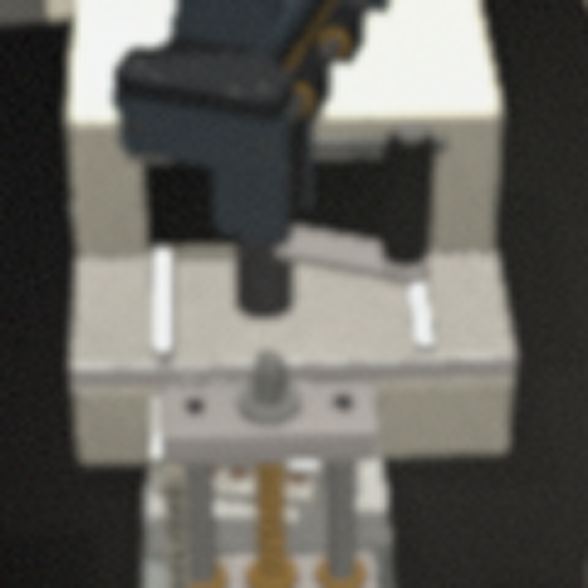

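>>> step_arm(plan=[-0.13,0.07,0.8,0,0,0,0,0,0.8,0,0,0,0,0,0.8,0,0,0,0,0,0.4,0,0,0,0,0,0,0,0,0])

```text
time_s: 15.58
ee_pos: [541.9, -71.1, 305.1]
ee_rot: [-179.9, -0.2, 151.2]
force: [0.2, -0.1, -3.5]
gripper_width: 23.7
gripper_force: 35.0
```

>>> step_arm(plan=[0,0,0.15,0,0,0,0,0,0.15,0,0,0,0,0,0.15,0,0,0,0,0,0.15,0,0,0,0,0,0,0,0,0])

```text
time_s: 16.0
ee_pos: [542.6, -71.2, 300.8]
ee_rot: [180.0, -0.0, 151.2]
force: [-0.4, 0.1, -3.5]
gripper_width: 23.0
gripper_force: 35.0
```

>>> step_arm(plan=[0,0,0.15,0,0,0,0,0,0.15,0,0,0,0,0,0.1,0,0,0,0,0,0.1,0,0,0,0,0,0,0,0,0])

```text
time_s: 16.42
ee_pos: [542.4, -71.2, 295.6]
ee_rot: [-180.0, -0.0, 151.2]
force: [-0.6, 0.1, -3.6]
gripper_width: 23.3
gripper_force: 35.0
```

>>> step_arm(plan=[0,0,0.1,0,0,0,0,0,0.1,0,0,0,0,0,0.1,0,0,0,0,0,0,0,0,0])

```text
time_s: 16.75
ee_pos: [542.4, -71.1, 292.6]
ee_rot: [-180.0, -0.1, 151.2]
force: [-1.8, 1.2, -2.7]
gripper_width: 23.3
gripper_force: 35.0
```

>>> step_arm(plan=[0,0,0.1,0,0,0,0,0,0.1,0,0,0,0,0,0.1,0,0,0,0,0,0,0,0,0])

```text
time_s: 17.08
ee_pos: [542.4, -71.1, 289.6]
ee_rot: [-180.0, -0.1, 151.2]
force: [-3.0, 1.6, -2.4]
gripper_width: 23.0
gripper_force: 35.0
```

>>> step_arm(plan=[0.07,0,0.1,0,0,0,0,0,0.1,0,0,0,0,0,0.1,0,0,0,0,0,0.1,0,0,0,0,0,0,0,0,0])

```text
time_s: 17.5
ee_pos: [542.1, -71.0, 285.7]
ee_rot: [180.0, -0.0, 151.2]
force: [-1.1, 1.3, -3.7]
gripper_width: 23.3
gripper_force: 35.0
```

```bash
python3 -c "
from h import *
print(sensors.state()['torque'],sensors.state()['ee_rot'])"
```

```text
[ 0.20508737  0.28530917 -0.00588803] [ 1.79999201e+02 -4.36572200e-03  1.51199092e+02]
```

Aligned and sliding on freely; continuing gently to the bottom.

>>> step_arm(plan=[0,0,0.1,0,0,0,0,0,0.1,0,0,0,0,0,0.1,0,0,0,0,0,0.1,0,0,0,0,0,0,0,0,0])

```text
time_s: 17.92
ee_pos: [542.0, -70.9, 281.6]
ee_rot: [-180.0, -0.0, 151.2]
force: [-0.9, 1.0, -3.6]
gripper_width: 23.4
gripper_force: 35.0
```

>>> step_arm(plan=[0,0,0.1,0,0,0,0,0,0.1,0,0,0,0,0,0.1,0,0,0,0,0,0,0,0,0,0,0,0,0,0,0])

```text
time_s: 18.33
ee_pos: [542.0, -70.9, 278.7]
ee_rot: [-180.0, -0.0, 151.2]
force: [-1.5, -0.0, -3.7]
gripper_width: 23.1
gripper_force: 35.0
```

>>> step_arm(plan=[0,0,0.1,0,0,0,0,0,0.1,0,0,0,0,0,0.1,0,0,0,0,0,0,0,0,0,0,0,0,0,0,0])

```text
time_s: 18.75
ee_pos: [542.0, -70.9, 275.7]
ee_rot: [180.0, -0.0, 151.2]
force: [-2.1, 1.3, -4.2]
gripper_width: 23.4
gripper_force: 35.0
```

>>> step_arm(plan=[0,0,0.1,0,0,0,0,0,0.1,0,0,0,0,0,0,0,0,0,0,0,0,0,0,0])

```text
time_s: 19.08
ee_pos: [542.1, -70.9, 274.9]
ee_rot: [180.0, 0.1, 151.2]
force: [-4.3, 1.3, 5.3]
gripper_width: 23.4
gripper_force: 35.0
```

>>> step_arm(plan=[0,0,-0.1,0,0,0,0,0,0,0,0,0,0,0,0,0,0,0,0,0,-2,0,0,0,0,0,-2.5,0,0,0], hand=4.5)

```text
time_s: 19.5
ee_pos: [541.5, -71.1, 318.3]
ee_rot: [-179.9, -0.2, 151.2]
force: [-0.8, 0.0, -0.5]
gripper_width: 45.0
gripper_force: 0.0
```

>>> step_arm(plan=[0,0,-2.5,0,0,0,0,0,-1.5,0,0,0,2,-2.5,0,0,0,0,2,-2.5,0,0,0,0,2,-2.5,0,0,0,0])

```text
time_s: 19.92
ee_pos: [453.1, -108.3, 359.7]
ee_rot: [-180.0, 0.1, 151.3]
force: [-0.1, -0.3, -0.7]
gripper_width: 45.3
gripper_force: 0.0
```

>>> step_arm(plan=[2,-2.5,0,0,0,0,2,-2.5,0,0,0,0,2,-2.5,0,0,0,0,0,0,0,0,0,0])

```text
time_s: 20.25
ee_pos: [360.8, -145.9, 360.6]
ee_rot: [-179.9, 0.1, 151.0]
force: [-0.1, 1.6, 0.4]
gripper_width: 45.1
gripper_force: 0.0
```

Run:
```python
from h import *
np.set_printoptions(precision=1,suppress=True)
s=viewer.grab_frame("side");t=viewer.grab_frame("top")
x=sensors.state();print(x["ee_pos"],x["ee_rot"],x["force"])
a=cv2.resize(s["img"][120:230,220:320,::-1],None,fx=4,fy=4,interpolation=cv2.INTER_CUBIC)
b=cv2.resize(t["img"][150:250,200:300,::-1],None,fx=4,fy=4,interpolation=cv2.INTER_CUBIC)
W=np.zeros((440,800,3),np.uint8);W[:,:400]=a;W[:400,400:]=b
cv2.imwrite("pics/c5.png",W)
K=[603.3,-104.7,321];B=[542,-71,292]
print(proj(s,K),proj(t,K),proj(s,B),proj(t,B))
for n in("crank_boss","knob_mid"):
  for p in(s,t):print(n,[(d["location"],d["score"]) for d in viewer.pinpoint(n,p)[:3]])
```

```text
[ 364.6 -145.1  360.4] [180.    0.1 151.1] [-0.3 -0.5 -0.8]
[293.  148.9] [270.2 180.2] [264.6 153.8] [257.5 206.1]
crank_boss [([261.9, 161.0], 0.89), ([167.7, 331.4], 0.65), ([265.0, 175.6], 0.58)]
crank_boss [([258.5, 208.8], 0.87), ([365.4, 302.1], 0.64), ([228.7, 214.7], 0.62)]
knob_mid [([293.3, 161.2], 0.88), ([174.3, 359.1], 0.56)]
knob_mid [([270.7, 178.5], 0.82), ([395.8, 292.4], 0.77)]
```

View pics/c5.png

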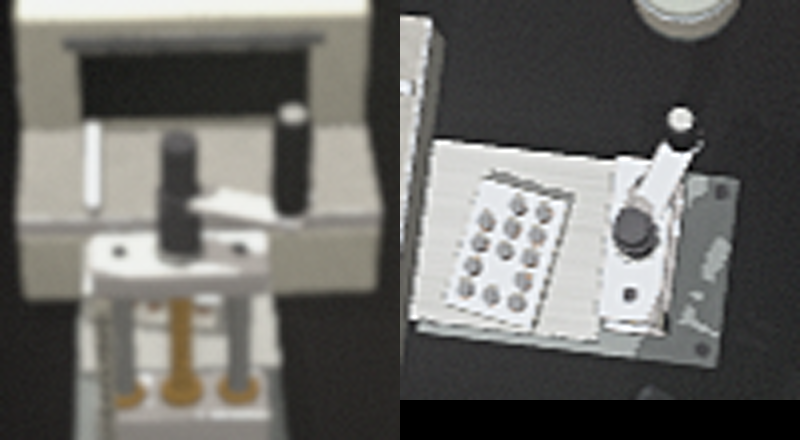

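>>> step_arm(plan=[-2.709,2.15,0,0,0,0,-2.709,2.15,0,0,0,0,-2.709,2.15,0,0,0,0,-2.709,2.15,0,0,0,0,-2.709,2.15,0,0,0,0])

```text
time_s: 20.97
ee_pos: [537.7, -114.5, 359.1]
ee_rot: [-180.0, -0.0, 151.3]
force: [-0.6, -0.9, 0.4]
gripper_width: 45.3
gripper_force: 0.0
```

>>> step_arm(plan=[-2.709,2.15,0,0,0,0,-2.709,2.15,0,0,0,0,0,0,0,0,0,0,0,0,0,0,0,0])

```text
time_s: 21.3
ee_pos: [605.2, -103.0, 357.3]
ee_rot: [-179.9, -0.2, 151.3]
force: [-0.5, -0.0, -0.6]
gripper_width: 44.9
gripper_force: 0.0
```

>>> step_arm(plan=[0,0,1.5,0,0,0,0,0,2,0,0,0,0,0,2,0,0,0,0,0,1,0,0,0,0,0,0,0,0,0])

```text
time_s: 21.72
ee_pos: [601.5, -103.8, 292.7]
ee_rot: [-179.9, -0.3, 151.2]
force: [-0.7, -0.3, -0.4]
gripper_width: 44.8
gripper_force: 0.0
```

>>> step_arm(plan=[0,0,0,0,0,0,0,0,0,0,0,0,0,0,0,0,0,0,0,0,0,0,0,0], hand=0, newtons=6)

```text
time_s: 22.05
ee_pos: [603.9, -104.2, 296.3]
ee_rot: [179.9, 0.2, 151.2]
force: [1.7, -0.4, 1.8]
gripper_width: 24.9
gripper_force: 6.0
```

```bash
cat > wind.py <<'E'
import sys,numpy as np
a0,step,n=map(float,sys.argv[1:4]);psi=np.radians(151.2)
a=np.radians(a0-step*np.arange(int(n)+1));P=70*np.c_[np.cos(a),np.sin(a)];v=np.diff(P,axis=0)/10
T=np.c_[v@[np.cos(psi),np.sin(psi)],v@[np.sin(psi),-np.cos(psi)]]
for i in range(0,len(T),5):print(a0-step*i,[list(map(float,r)) for r in np.round(T[i:i+5],2)])
E
python3 wind.py -28.5 10 5; python3 wind.py -78.5 15 24
```

```text
-28.5 [[0.1, -1.22], [0.31, -1.18], [0.51, -1.11], [0.69, -1.0], [0.86, -0.87]]
-78.5 [[1.54, -0.99], [1.74, -0.56], [1.83, -0.09], [1.79, 0.39], [1.63, 0.84]]
-153.5 [[1.35, 1.23], [0.99, 1.54], [0.56, 1.74], [0.09, 1.83], [-0.39, 1.79]]
-228.5 [[-0.84, 1.63], [-1.23, 1.35], [-1.54, 0.99], [-1.74, 0.56], [-1.83, 0.09]]
-303.5 [[-1.79, -0.39], [-1.63, -0.84], [-1.35, -1.23], [-0.99, -1.54], [-0.56, -1.74]]
-378.5 [[-0.09, -1.83], [0.39, -1.79], [0.84, -1.63], [1.23, -1.35]]
```

>>> step_arm(plan=[0.1,-1.22,0,0,0,0,0.31,-1.18,0,0,0,0,0.51,-1.11,0,0,0,0,0.69,-1.0,0,0,0,0,0.86,-0.87,0,0,0,0], newtons=15)

```text
time_s: 22.47
ee_pos: [556.0, -139.8, 296.0]
ee_rot: [179.8, 0.2, 151.1]
force: [4.4, 5.5, 2.5]
gripper_width: 24.5
gripper_force: 15.1
```

>>> step_arm(plan=[1.54,-0.99,0,0,0,0,1.74,-0.56,0,0,0,0,1.83,-0.09,0,0,0,0,1.79,0.39,0,0,0,0,1.63,0.84,0,0,0,0])

```text
time_s: 22.88
ee_pos: [479.0, -104.3, 296.0]
ee_rot: [-179.9, 0.4, 151.1]
force: [7.1, -2.5, -0.6]
gripper_width: 24.4
gripper_force: 15.0
```

>>> step_arm(plan=[1.35,1.23,0,0,0,0,0.99,1.54,0,0,0,0,0.56,1.74,0,0,0,0,0.09,1.83,0,0,0,0,-0.39,1.79,0,0,0,0])

```text
time_s: 23.3
ee_pos: [491.5, -19.9, 295.8]
ee_rot: [-179.6, -0.2, 151.2]
force: [-5.5, -2.3, 6.4]
gripper_width: 24.5
gripper_force: 15.0
```

>>> step_arm(plan=[-0.84,1.63,0,0,0,0,-1.23,1.35,0,0,0,0,-1.54,0.99,0,0,0,0,-1.74,0.56,0,0,0,0,-1.83,0.09,0,0,0,0])

```text
time_s: 23.72
ee_pos: [579.1, -10.5, 296.2]
ee_rot: [179.9, -0.2, 151.3]
force: [-2.5, 5.9, 5.9]
gripper_width: 24.3
gripper_force: 15.0
```

>>> step_arm(plan=[-1.79,-0.39,0,0,0,0,-1.63,-0.84,0,0,0,0,-1.35,-1.23,0,0,0,0,-0.99,-1.54,0,0,0,0,-0.56,-1.74,0,0,0,0])

```text
time_s: 24.13
ee_pos: [609.2, -93.0, 295.8]
ee_rot: [179.8, 0.1, 151.2]
force: [1.9, 5.4, 2.2]
gripper_width: 24.3
gripper_force: 15.0
```

>>> step_arm(plan=[0,0,0,0,0,0])

```text
time_s: 24.22
ee_pos: [607.9, -95.9, 295.9]
ee_rot: [180.0, 0.1, 151.0]
force: [3.0, 0.8, 3.2]
gripper_width: 24.7
gripper_force: 15.0
```

>>> step_arm(plan=[0,0,0,0,0,0,0,0,-2,0,0,0,0,0,-2.2,0,0,0,0,0,-2.3,0,0,0,0,0,0,0,0,-0.0942], hand=4.5)

```text
time_s: 24.63
ee_pos: [608.4, -93.2, 364.2]
ee_rot: [-180.0, 0.3, 156.7]
force: [-0.3, 0.4, 0.8]
gripper_width: 44.8
gripper_force: 0.0
```

>>> step_arm(plan=[0,0,0,0,0,-0.0942,0,0,0,0,0,-0.0942,0,0,0,0,0,-0.0942,0,0,0,0,0,0], hand=0)

```text
time_s: 24.97
ee_pos: [607.1, -92.8, 359.1]
ee_rot: [-179.9, -0.2, 172.9]
force: [-0.7, -0.4, 0.3]
gripper_width: 21.2
gripper_force: 0.0
```

>>> step_arm(plan=[0.17,3.37,0,0,0,0,0.17,3.37,0,0,0,0,0.17,3.37,0,0,0,0,0.17,3.37,0,0,0,0,0.17,3.37,0,0,0,0])

```text
time_s: 25.38
ee_pos: [620.0, 76.5, 359.5]
ee_rot: [-179.9, -0.1, 172.6]
force: [1.7, -0.6, -0.1]
gripper_width: 0.4
gripper_force: 0.0
```

>>> step_arm(plan=[0,0,3,0,0,0,0,0,3,0,0,0,0,0,3,0,0,0,0,0,3,0,0,0,0,0,0,0,0,0])

```text
time_s: 25.8
ee_pos: [616.6, 75.0, 232.9]
ee_rot: [-179.8, -0.8, 172.7]
force: [-0.7, -0.3, -1.0]
gripper_width: 0.3
gripper_force: 0.0
```

>>> step_arm(plan=[-0.24,-0.27,3,0,0,0,0,0,3,0,0,0,0,0,3,0,0,0,0,0,1,0,0,0,0,0,0,0,0,0])

```text
time_s: 26.22
ee_pos: [621.7, 72.2, 138.2]
ee_rot: [-179.9, -0.3, 172.7]
force: [-0.4, -0.7, -0.3]
gripper_width: 1.0
gripper_force: 0.0
```

>>> step_arm(plan=[0,0,0.4,0,0,0,0,0,0.4,0,0,0,0,0,0.4,0,0,0,0,0,0.2,0,0,0,0,0,0,0,0,0])

```text
time_s: 26.63
ee_pos: [623.2, 72.4, 126.3]
ee_rot: [180.0, 0.0, 172.8]
force: [-0.7, -0.4, -0.4]
gripper_width: 0.7
gripper_force: 0.0
```

>>> step_arm(plan=[0,0,0.3,0,0,0,0,0,0.3,0,0,0,0,0,0.2,0,0,0,0,0,0.2,0,0,0,0,0,0,0,0,0])

```text
time_s: 27.05
ee_pos: [622.8, 72.4, 115.4]
ee_rot: [-180.0, -0.1, 172.8]
force: [0.2, -0.0, 0.6]
gripper_width: 0.6
gripper_force: 0.0
```

>>> step_arm(plan=[0,0,0.1,0,0,0,0,0,0.1,0,0,0,0,0,0.1,0,0,0,0,0,0.1,0,0,0,0,0,0,0,0,0])

```text
time_s: 27.47
ee_pos: [623.0, 72.4, 111.7]
ee_rot: [180.0, -0.0, 172.8]
force: [-0.8, -1.0, 1.3]
gripper_width: 0.2
gripper_force: 0.0
```

>>> step_arm(plan=[0,0,0.1,0,0,0,0,0,0.1,0,0,0,0,0,0.1,0,0,0,0,0,0.1,0,0,0,0,0,0,0,0,0])

```text
time_s: 27.88
ee_pos: [623.1, 72.4, 109.4]
ee_rot: [180.0, 0.0, 172.8]
force: [-1.9, 0.0, 7.7]
gripper_width: 0.7
gripper_force: 3.7
```

>>> step_arm(plan=[0,0,-3.2,0,0,0,0,0,-3.2,0,0,0,0,0,-3.2,0,0,0,0,0,-3.2,0,0,0,0,0,-3.2,0,0,0])

```text
time_s: 28.3
ee_pos: [622.8, 72.3, 269.5]
ee_rot: [180.0, -0.0, 172.8]
force: [0.3, -0.4, 0.7]
gripper_width: 0.9
gripper_force: 0.0
```

>>> step_arm(plan=[0,0,-3.2,0,0,0,0,0,-3.2,0,0,0,0,0,-3.2,0,0,0,-0.12,-3.38,0,0,0,0,-0.12,-3.38,0,0,0,0], hand=4.5)

```text
time_s: 28.72
ee_pos: [617.8, 5.6, 366.6]
ee_rot: [180.0, 0.3, 173.0]
force: [0.5, -0.4, -0.3]
gripper_width: 30.7
gripper_force: 0.0
```

>>> step_arm(plan=[-0.12,-3.38,0,0,0,0,-0.12,-3.38,0,0,0,0,-0.12,-3.38,0,0,0,0,0,0,0,0,0,0,0,0,0,0,0,0])

```text
time_s: 29.13
ee_pos: [607.5, -97.6, 363.7]
ee_rot: [180.0, -0.0, 172.6]
force: [-0.6, 0.6, 0.1]
gripper_width: 45.1
gripper_force: 0.0
```

```bash
sed -i 's/151.2/172.8/' wind.py; python3 wind.py -20.7 13 18
python3 - <<'E'
from h import *
np.set_printoptions(precision=1,suppress=True)
s=viewer.grab_frame("side");x=sensors.state();print(x["ee_pos"],x["ee_rot"])
print([(d["location"],d["score"]) for d in viewer.pinpoint("knob_mid",s)[:3]],proj(s,[607.5,-95.7,293]))
E
```

```text
-20.7 [[0.54, -1.49], [0.86, -1.33], [1.14, -1.1], [1.36, -0.82], [1.51, -0.49]]
-85.7 [[1.58, -0.14], [1.57, 0.22], [1.48, 0.57], [1.31, 0.89], [1.08, 1.16]]
-150.7 [[0.79, 1.37], [0.46, 1.52], [0.11, 1.58], [-0.25, 1.57], [-0.59, 1.47]]
-215.7 [[-0.91, 1.3], [-1.18, 1.06], [-1.39, 0.77]]
[607.7 -96.4 363.8] [180.   -0.  172.7]
[([345.8, 327.1], 0.67), ([174.1, 361.8], 0.65), ([295.1, 157.7], 0.62)] [293.6 156.5]
```

>>> step_arm(plan=[0,0,1.5,0,0,0,0,0,2,0,0,0,0,0,2,0,0,0,0,0,1.3,0,0,0,0,0,0,0,0,0])

```text
time_s: 29.65
ee_pos: [606.6, -94.2, 292.6]
ee_rot: [180.0, -0.4, 172.9]
force: [-0.0, -0.6, -0.4]
gripper_width: 44.9
gripper_force: 0.0
```

>>> step_arm(plan=[0,0,0,0,0,0,0,0,0,0,0,0,0,0,0,0,0,0,0,0,0,0,0,0], hand=0, newtons=15)

```text
time_s: 29.98
ee_pos: [608.6, -95.1, 297.4]
ee_rot: [179.9, 0.2, 172.8]
force: [0.7, 1.4, 1.0]
gripper_width: 24.3
gripper_force: 15.0
```

>>> step_arm(plan=[0.54,-1.49,0,0,0,0,0.86,-1.33,0,0,0,0,1.14,-1.1,0,0,0,0,1.36,-0.82,0,0,0,0,1.51,-0.49,0,0,0,0])

```text
time_s: 30.4
ee_pos: [549.6, -140.7, 297.4]
ee_rot: [179.8, 0.4, 172.8]
force: [6.0, 5.1, 0.7]
gripper_width: 24.7
gripper_force: 15.0
```

>>> step_arm(plan=[1.58,-0.14,0,0,0,0,1.57,0.22,0,0,0,0,1.48,0.57,0,0,0,0,1.31,0.89,0,0,0,0,1.08,1.16,0,0,0,0])

```text
time_s: 30.82
ee_pos: [482.1, -107.7, 297.6]
ee_rot: [-179.7, 0.4, 172.7]
force: [2.3, -3.6, 0.2]
gripper_width: 24.1
gripper_force: 15.0
```

>>> step_arm(plan=[0.79,1.37,0,0,0,0,0.46,1.52,0,0,0,0,0.11,1.58,0,0,0,0,-0.25,1.57,0,0,0,0,-0.59,1.47,0,0,0,0])

```text
time_s: 31.23
ee_pos: [483.5, -31.2, 297.6]
ee_rot: [-179.8, -0.1, 172.8]
force: [-4.5, -2.4, 5.4]
gripper_width: 24.6
gripper_force: 15.0
```

>>> step_arm(plan=[-0.91,1.3,0,0,0,0,-1.18,1.06,0,0,0,0,-1.39,0.77,0,0,0,0,0,0,0,0,0,0,0,0,0,0,0,0])

```text
time_s: 31.65
ee_pos: [524.3, -2.3, 297.6]
ee_rot: [179.8, 0.1, 172.8]
force: [-2.5, 4.3, 5.7]
gripper_width: 24.4
gripper_force: 15.0
```

>>> step_arm(plan=[0,0,0,0,0,0,0,0,0,0,0,0,0,0,-2,0,0,0,0,0,-2.5,0,0,0,0,0,-2.5,0,0,0], hand=4.5)

```text
time_s: 32.07
ee_pos: [523.7, -4.2, 366.4]
ee_rot: [-180.0, -0.1, 172.8]
force: [0.6, 0.2, -0.4]
gripper_width: 44.9
gripper_force: 0.0
```

>>> step_arm(plan=[3,1,-1,0,0,0,3,1,-1,0,0,0,3,1,0,0,0,0,3,1,0,0,0,0,3,1,0,0,0,0])

```text
time_s: 32.48
ee_pos: [380.2, 64.7, 386.1]
ee_rot: [-180.0, 0.1, 172.7]
force: [0.2, 0.8, -0.9]
gripper_width: 45.0
gripper_force: 0.0
```

Run:
```python
from h import *
np.set_printoptions(precision=1,suppress=True)
s=viewer.grab_frame("side");t=viewer.grab_frame("top")
x=sensors.state();print(x["ee_pos"],x["force"],x["gripper_width"])
a=cv2.resize(s["img"][110:230,220:320,::-1],None,fx=4,fy=4.8,interpolation=cv2.INTER_CUBIC)
b=cv2.resize(t["img"][150:250,190:290,::-1],None,fx=4,fy=4,interpolation=cv2.INTER_CUBIC)
W=np.zeros((576,800,3),np.uint8);W[:,:400]=a;W[:400,400:]=b
cv2.imwrite("pics/c6.png",W)
C=np.array([542,-71]);y=np.radians(-7.2);M=np.array([[np.cos(y),-np.sin(y)],[np.sin(y),np.cos(y)]])
for z in(92,102):print(z,"NR side crop",(proj(s,[*(C+M@[68,30]),z])-[220,110])*[4,4.8])
print("boss top side/top crop",(proj(s,[542,-71,292])-[220,110])*[4,4.8],(proj(t,[542,-71,292])-[190,150])*4+[400,0])
```

```text
[378.2  65.3 387. ] [ 0.8 -0.1  0.8] 44.54360661145593
92 NR side crop [278.9 467.6]
102 NR side crop [279.3 454.4]
boss top side/top crop [178.3 210.3] [669.9 224.3]
```

View pics/c6.png

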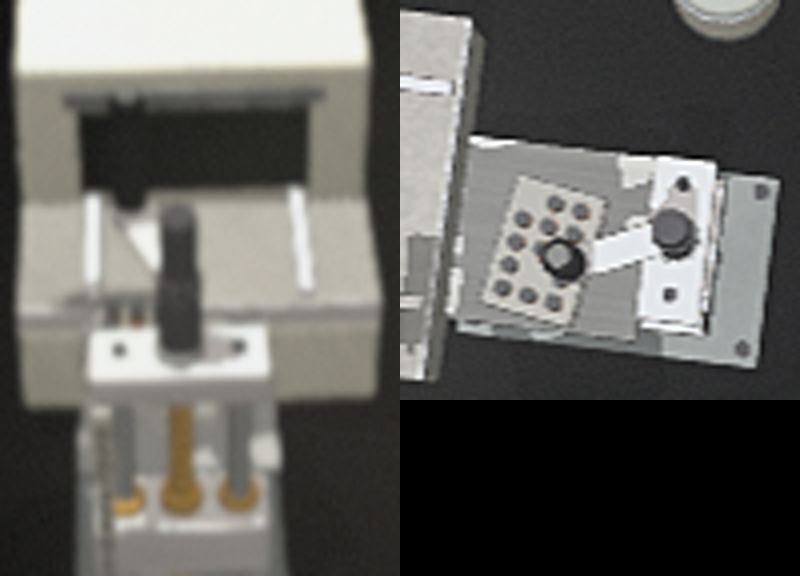

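```bash
python3 -c "
from h import *
print(env.job_done())"
```

```text
the job is handed in; nothing more can be done
None
```

The crank is fully home on the screw, and I wound the table up about 16 mm by the knob to the deck's height. It should be level within a few tenths of a millimetre, going by touch measurements plus the last 235° of turn; I didn't touch-check the final height because the arm might have hit the knob. The tray is still standing, the crank was left on the screw, and the job was handed in with the gripper clear.

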